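# Rock the heavy tub to pour the wood rounds into the tray

## Task

Slide the grey tray squarely up against the side of the wooden step that the white tub's slanted wall faces, centred under it. Then, without lifting the heavy tub, take it by its bar handle and rock it over on the long foot edge below the slanted wall, keeping that edge on the step, until all three wood rounds roll out into the tray. Rock the tub back until it stands upright on the step, let go, and leave the things round about where they are.

Things in the scene. Friction and masses are not known exactly. Their poses are not given: they have to be found in the camera images.
- step: Fixed wooden step, 180 (x) x 160 (y) x 70 mm high, flat top; origin at the centre of its underside on the table. Its +y face (local y = +80 mm) is the side towards which the tub pours and against which the tray goes.
- tub: Heavy white open tub, about 1.2 kg empty, loose on the step, axes within 3 degrees of the step's. Origin: centre of the body's underside, z up. 120 mm wide (x), 130 high, walls 8 mm. Floor slab 12 mm thick from y = -55 to +73 mm. Back wall (y = -55) upright; pouring wall leans 20 degrees out to +y from y = +55, z = 12 mm. Handle bar on the back (-y).
- tub_lip (a point): Middle of the top of the slanted pouring wall, at tub y = +98, z = 130 mm. The rounds roll out only once the tub is tilted more than 70 degrees to +y; at 90 degrees the wall slopes down 20 degrees and the lip is 130 mm past the foot edge and 25 mm lower than the step's top, above the tray. Axes as the tub's.
- tub_bar (a point): Centre of the tub's handle, a round steel bar 12 mm thick and 100 mm long along the tub's x axis, at tub y = -103 mm, z = 105 mm; 42 mm of free space between bar and back wall. Pinched lightly from above (about 30 N) the bar turns between the fingers. Axes as the tub's.
- tub_edge (a point): Middle of the straight edge, along x, of the foot that sticks out 18 mm below the slanted wall: the line to rock the tub on, at tub y = +73 mm, z = 0 (underside), about 10 to 22 mm inside the step's pouring side. Tilted past its balance point (roughly 60 degrees) the tub would fall over if not held. Axes as the tub's.
- tray: Loose grey rectangular tray, open on top, 190 (x) x 220 (y) x 45 mm high, walls and floor 10 mm thick, 0.4 kg; on the table beyond the step's +y face. Origin: centre of its underside. Squarely in place its y axis is along the step's, its origin is at step x = 0, and its -y wall touches the step's +y face (origin at step y = +190 mm).
- tray_grip (a point): Middle of the top of the tray's far (+y) wall, at tray y = +105 mm, z = 45 mm; the wall is 10 mm thick.
- log0: Wood round (a short round log), 90 mm long, 30 mm in diameter, about 45 g, at first lying along x on the tub's floor, one of three alike. Origin at its centre, x along it.
- log1: Wood round (a short round log), 90 mm long, 30 mm in diameter, about 45 g, at first lying along x on the tub's floor, one of three alike. Origin at its centre, x along it.
- log2: Wood round (a short round log), 90 mm long, 30 mm in diameter, about 45 g, at first lying along x on the tub's floor, one of three alike. Origin at its centre, x along it.
- jar_near: Bystander: clear lidded jar with dark soil, 102 mm across, 73 mm high, behind the step (+x). Origin: centre of underside. Leave it.
- hygrometer: Bystander: round dial gauge, 60 mm across, 19 mm high, in front of the step (-x). Origin: centre of underside. Leave it.
- dropper: Bystander: small amber dropper bottle, 33 mm across, 102 mm high, behind the space between step and tray. Origin: centre of underside. Leave it.
Things that resemble listed ones, but are neither listed nor needed, are in the scene too. What is shaped like the log1 but green or turquoise is not meant.

How it is judged (in metres and radians):
On the way, in this order (a step that is already met when the one before it is completed fails the run):
1. the tray stands squarely against the step's pouring side, centred (within 25 mm sideways, 15 mm of touching, 7 degrees), while the tub still stands upright (x of tray in the frame of step between -0.025 and 0.025 m and y of tray in the frame of step between 0.15 and 0.205 m and angle between the y axis of tray and the y axis of step, either way round below 0.12 rad and angle between tub's own z axis and vertical below 0.1 rad), for 0.2 s.
2. the tub is rocked over by more than 40 degrees with its foot edge on the step (angle between tub's own z axis and vertical above 0.7 rad), for 0.1 s.
3. all three wood rounds lie in the tray (x of log0 in the frame of tray between -0.085 and 0.085 m and y of log0 in the frame of tray between -0.1 and 0.1 m and z of log0 in the frame of tray between 0 and 0.06 m and x of log1 in the frame of tray between -0.085 and 0.085 m and y of log1 in the frame of tray between -0.1 and 0.1 m and z of log1 in the frame of tray between 0 and 0.06 m and x of log2 in the frame of tray between -0.085 and 0.085 m and y of log2 in the frame of tray between -0.1 and 0.1 m and z of log2 in the frame of tray between 0 and 0.06 m), for 0.2 s.
At the end, for the whole second after the job is handed in: All three wood rounds lie inside the tray; the tub stands upright (within 3 degrees) and at rest on the step (its origin within 45 mm of the step centre sideways, and from 40 mm behind to 22 mm ahead of it along the pouring direction); the tray is at rest (all of step 3 and angle between tub's own z axis and vertical below 0.05 rad and height (world z) of tub between 0.064 and 0.076 m and x of tub in the frame of step between -0.045 and 0.045 m and y of tub in the frame of step between -0.04 and 0.022 m and linear speed of each of tub, tray below 0.02 m/s and angular speed of tub below 0.1 rad/s); the robot touches nothing.
It fails at once if the tub is lifted: the edge it rocks on rises more than 25 mm off the step, or it drops off the step (height (world z) of tub_edge above 0.095 m or height (world z) of tub_edge below 0.05 m).
It fails at once if a bystander is shifted more than 30 mm (distance of any of jar_near, hygrometer, dropper from where it was at the start of the episode above 0.03 m).
It also fails if it takes over 72 s, if anything falls off the work surface, if the arm or the gripper's body presses on something with over 40 N, if the wrist force passes 120 N, or if a joint passes its speed limit or range.

## Robot

A 7-joint arm with a two-finger parallel gripper is mounted at the origin on a cart in front of the work surface, level with it; the furniture and walls round the work are solid. World frame = base frame: x ahead of the robot, y to its left, z up, the work surface at z = 0. Lengths are in m, angles in degrees, forces in N, time in s.
With the tool pointing down it reaches from about 0.4 to 0.9 m from the base axis. Payload 5.6 kg.
Tool frame: the origin (TCP) lies at the very end of the fingers, on their centre line; the grasp point (between the pads) lies 19 mm behind it; z points along the fingers, y is the line along which they close (so a half turn about z gives the same grasp; the last joint's range is limited). The gripper opens to 92 mm and grips with 3 to 60 N. Pads are 20 mm wide; open, the fingers measure 128 mm over their backs; the gripper's body (75 mm by 189 mm) begins 69 mm behind the grasp point.
Start: joints at [61.994, 26.786, -0.665, 91.828, 0.344, 61.387, -3.226], TCP at [0.28, -0.586, 0.215] pointing down, gripper open.
Joint ranges: [-144.91, 144.91], [-17.63, 115.5], [-89.93, 88.59], [15.96, 139.68], [-74.01, 254.01], [8.47, 105.57], [-167.45, 167.45]. Speed limits (degrees/s): [147.25, 147.25, 180, 180, 180, 180, 180].

## Interface

Orientations are given as a 3x3 rotation matrix whose columns are the frame's x, y, z axes.
In Python, from cell import manip gives the robot as it stands.
- The arm moves only by the tool carry_out, never from a script. Its argument "rows" is text: rows parted by semicolons, each of 7 numbers parted by spaces: the shift along the tool's x, y, z normalised to -1 to 1, where 1 is 800 mm, then the turn, a rotation vector about the tool's x, y, z normalised to -1 to 1, where 1 is pi rad, then the opening, from 0 (shut) to 1 (fully open). A call has 1 to 12 rows; each row is the pose to reach, as a shift and turn from the pose commanded when the call began, along the tool's axes at that moment, turning the shorter way round; what a row does not reach only later rows make up. A row lasts 1/8 s, in which the tool goes at most 62.5 mm and 10.7 degrees, less where a joint would pass 70% of its speed; a pose out of reach is approached as far as the arm can. A call with a number of a shift or a turn outside -1 to 1 is refused whole. A call with a gripper value outside its range is refused whole. The fingers move at their own pace and stop on an object; the grip force is fixed at half the most. Time passes only in rows, so rows that repeat a pose let the fingers close. It gives the time, the measured TCP pose, the force, the opening and the grip force at its end, in the units of the state.
- manip.get_state(): the state, without advancing time (a new reading comes with each control period).
- manip.camera(name): name is "side" or "top"; returns a dict with "pixels" (480x640x3 uint8, red, green, blue), "fx", "fy", "cx", "cy" (pixels), "k1" (the pictures are not rectified: a ray, as slopes to the right and down, at radius r is drawn at 1 + k1 r^2 times it, then the intrinsics apply), "R" (3x3) and "t" (3): a world point X has camera coordinates R X + t. Camera axes: x right, y down, z forward; pixel columns grow to the right and rows downward; lengths in m; the calibration is good to about 2 mm. A picture is of the moment at which its call begins. There is no depth.
- manip.hand_in(): hands the job in; it is judged then, once.
Trained networks look in the newest picture that a camera, given by its name, has taken for a name from the list of things; names that differ only in an ending like _2 or _b are one class to them, and where a whole thing is asked for, a point or a joint stands for the part that bears it (a point fixed in the world has none). Each returns a list of dicts, best first, with "p" (0 to 1); they miss things now and then, are a little off and sometimes report something else, mostly with a low value. They report only what shows in the picture. A call takes as long as a camera call. They do not tell look-alikes from the thing itself.
- manip.boxes_of(camera, target): "position" ([x, y, z] in m, in the coordinates of the camera as it stood for that picture, good to about 4 mm: the middle of the surface that is visible of it).
- manip.tip_of(camera, target): "position" ([x, y, z] in m, in the coordinates of the camera as it stood for that picture, good to about 4 mm: a listed point, or the origin of a listed thing).
The state is a dict: "t": time; "joints": joint angles; "qvel": joint speeds; "joint_torque": joint torques, N m; "ee_pos": TCP position; "tcp_rot": TCP orientation; "force": force on the tool from outside, world axes, zero at the start; "moment": the same for the moment, N m; "width": finger opening in m; "gripper_force": force on a finger pad.
Only numpy, scipy, OpenCV 4.12 (cv2) and the standard library are available. Lean on these libraries where they do the work, as an engineer would, in place of code of your own. Each camera call takes 0.05 s, during which the arm holds its last target. There are 200 camera calls.

## Working session

There is one attempt and no reset: what is moved stays moved. The work goes in short steps, Python scripts to look and compute and a tool call to move; the robot and the scene stay as the last step left them, time stands still between calls to the robot, and variables do not carry over. Pictures are saved under pics/ and viewed, at most 10 in all, crops included, and the job is handed in when it is done.

Besides the shell and the picture viewer there is one more tool, called as name(argument=value, ...) on one line, values as JSON. carry_out: Moves the arm, as the interface text tells. Scaled input: -1 to 1 covers 800 mm each way for a shift and pi rad each way for a turn. Its arguments: {"type":"object","properties":{"rows":{"type":"string"}},"required":["rows"]}

```bash
ls; mkdir -p pics
cat > h.py <<'E'
import numpy as np, cv2
from cell import manip
def snap(n,f=None):
    c=manip.camera(n)
    if f: cv2.imwrite(f,cv2.cvtColor(c["pixels"],cv2.COLOR_RGB2BGR))
    return c
def w(c,p): return np.array(c["R"]).T@(np.array(p)-np.array(c["t"]))
def proj(c,X):
    p=np.array(c["R"])@np.array(X)+np.array(c["t"]); u=p[:2]/p[2]; u=u*(1+c["k1"]*(u@u)); return np.array([c["fx"]*u[0]+c["cx"],c["fy"]*u[1]+c["cy"]])
def ray(c,uv,z):
    d=np.array([(uv[0]-c["cx"])/c["fx"],(uv[1]-c["cy"])/c["fy"]]); u=d.copy()
    for _ in range(20): u=d/(1+c["k1"]*(u@u))
    R=np.array(c["R"]); o=-R.T@np.array(c["t"]); r=R.T@np.array([u[0],u[1],1]); return o+r*(z-o[2])/r[2]
E
python3 - <<'E'
from h import *
np.set_printoptions(precision=3,suppress=True)
for n in ["top","side"]:
    c=snap(n,f"pics/{n}1.png"); print(n,"cam",w(c,[0,0,0]))
    for t in ["step","tub","tub_lip","tub_bar","tub_edge","tray","tray_grip","log0","jar_near","hygrometer","dropper"]:
        print(t,[(w(c,d["position"]),round(d["p"],2)) for d in manip.tip_of(n,t)])
s=manip.get_state();print(s["t"],s["ee_pos"],s["tcp_rot"],s["force"])
E
```

```text
pics
top cam [ 0.398 -0.099  1.209]
step []
tub [(array([ 0.532, -0.093,  0.069]), 0.27), (array([ 0.546, -0.167,  0.098]), 0.18)]
tub_lip [(array([ 0.532, -0.072,  0.199]), 0.71)]
tub_bar [(array([ 0.568, -0.271,  0.174]), 0.91)]
tub_edge [(array([ 0.53 , -0.093,  0.071]), 0.93)]
tray [(array([0.471, 0.116, 0.004]), 0.77)]
tray_grip [(array([0.467, 0.217, 0.046]), 0.62)]
log0 [(array([ 0.553, -0.2  ,  0.096]), 0.97), (array([ 0.548, -0.168,  0.094]), 0.88), (array([ 0.467, -0.482,  0.017]), 0.81), (array([ 0.319, -0.114,  0.015]), 0.67), (array([ 0.544, -0.139,  0.097]), 0.56), (array([ 0.531, -0.094,  0.072]), 0.36)]
jar_near [(array([ 0.709, -0.173, -0.003]), 0.59)]
hygrometer [(array([ 0.402, -0.237, -0.003]), 0.63)]
dropper [(array([ 0.699, -0.034, -0.001]), 0.62), (array([0.466, 0.216, 0.042]), 0.4)]
side cam [ 0.105 -1.293  1.057]
step [(array([ 0.549, -0.164,  0.001]), 0.71), (array([ 0.552, -0.165,  0.065]), 0.46)]
tub [(array([ 0.552, -0.165,  0.069]), 0.9)]
tub_lip [(array([ 0.531, -0.074,  0.201]), 0.79)]
tub_bar [(array([ 0.571, -0.265,  0.17 ]), 0.82)]
tub_edge [(array([ 0.54 , -0.099,  0.07 ]), 0.71)]
tray [(array([ 0.549, -0.165,  0.001]), 0.36), (array([ 0.399, -0.242, -0.002]), 0.26)]
tray_grip []
log0 [(array([ 0.326, -0.111,  0.017]), 0.75), (array([ 0.569, -0.263,  0.173]), 0.58), (array([ 0.475, -0.483,  0.017]), 0.57)]
jar_near []
hygrometer [(array([ 0.403, -0.243, -0.003]), 0.41)]
dropper [(array([ 0.696, -0.038,  0.005]), 0.4), (array([ 0.401, -0.242, -0.002]), 0.23)]
1.2 [ 0.28  -0.586  0.215] [[ 0.902  0.431 -0.   ]
 [ 0.431 -0.902 -0.   ]
 [-0.     0.    -1.   ]] [-0.794 -0.472 -0.177]
```

View pics/top1.png

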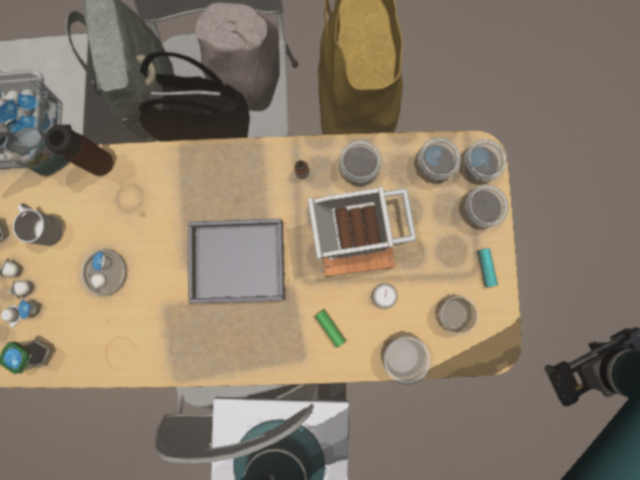

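View pics/side1.png

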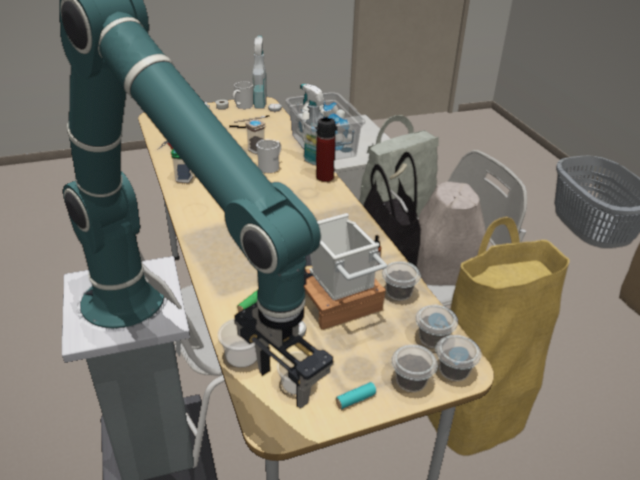

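Run:
```python
from h import *
im=cv2.imread("pics/top1.png")[180:320,170:430]
cv2.imwrite("pics/crop1.png",cv2.resize(im,None,fx=3,fy=3,interpolation=cv2.INTER_CUBIC))
```

```text
(no output)
```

View pics/crop1.png

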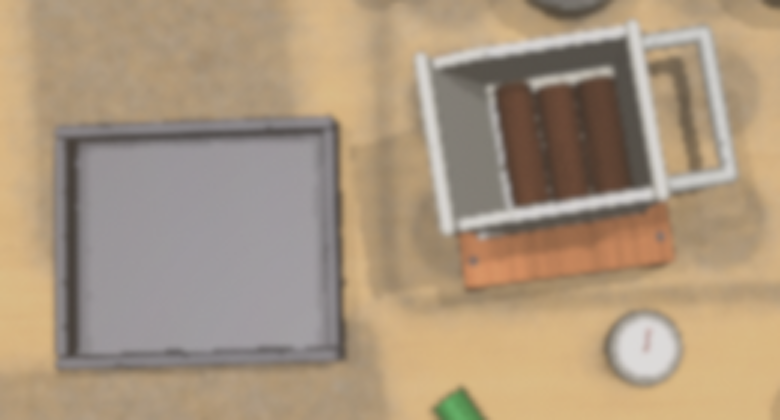

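Run:
```python
from h import *
np.set_printoptions(precision=4,suppress=True)
c=snap("top")
f=lambda u,v,z: ray(c,(170+(u-1)/3,180+(v-1)/3),z)
for z in (0,.07):
    a,b=f(466,290,z),f(674,264,z); d=a-b; print(z,a,b,np.linalg.norm(d),np.degrees(np.arctan2(-d[0],d[1])))
P=[f(u,v,.045) for u,v in [(57,128),(337,120),(343,357),(58,368)]]
print(np.array(P),np.mean(P,0),[np.linalg.norm(P[i]-P[i-1]) for i in range(4)])
for d in (P[0]-P[1],P[3]-P[2]): print(np.degrees(np.arctan2(-d[0],d[1])))
for d in (P[0]-P[3],P[1]-P[2]): print(np.degrees(np.arctan2(d[1],d[0])))
# tub top rim corners z=.2
Q=[f(u,v,.2) for u,v in [(418,56),(444,233),(666,197),(634,25)]]
print(np.array(Q),[np.linalg.norm(Q[i]-Q[i-1]) for i in range(4)])
for d in (Q[0]-Q[3],Q[1]-Q[2]): print(np.degrees(np.arctan2(-d[0],d[1])))
# fit checks
for a in (8,10): 
  pass
for t in ["tub_bar","tub_edge","tub_lip","tray","tray_grip","step"]:
  for n in ["top","side"]:
    r=[]
    for _ in range(4):
        k=snap(n); D=manip.tip_of(n,t)
        if D: r.append(w(k,D[0]["position"]))
    if r: print(t,n,len(r),np.median(r,0),np.std(r,0))
```

```text
0 [ 0.4406 -0.0985  0.    ] [ 0.4647 -0.2638  0.    ] 0.16702394700911583 8.278136039434203
0.07 [ 0.4382 -0.0985  0.07  ] [ 0.4608 -0.2542  0.07  ] 0.15735537613617856 8.278136039434212
[[ 0.5574  0.2233  0.045 ]
 [ 0.5682  0.0043  0.045 ]
 [ 0.386  -0.006   0.045 ]
 [ 0.3718  0.2128  0.045 ]] [0.4709 0.1086 0.045 ] [np.float64(0.18585696965444085), np.float64(0.21924167484710072), np.float64(0.18250112530681792), np.float64(0.21919736907934972)]
2.8430137423615984
3.720122374292443
3.2504787083105464
3.235997752391099
[[ 0.5905 -0.0628  0.2   ]
 [ 0.4711 -0.0832  0.2   ]
 [ 0.4984 -0.231   0.2   ]
 [ 0.6151 -0.2087  0.2   ]] [np.float64(0.14797429461408032), np.float64(0.12104281116333566), np.float64(0.15027171461595068), np.float64(0.11881246927650502)]
9.569878692647466
10.430453190921785
tub_bar top 4 [ 0.5692 -0.2725  0.1745] [0.0014 0.0008 0.0003]
tub_bar side 4 [ 0.5682 -0.2654  0.1725] [0.001  0.0013 0.0004]
tub_edge top 4 [ 0.5318 -0.0928  0.0702] [0.0011 0.0005 0.0003]
tub_edge side 3 [ 0.5383 -0.0986  0.071 ] [0.0009 0.0008 0.0009]
tub_lip top 4 [ 0.5321 -0.0716  0.1998] [0.0015 0.0021 0.0012]
tub_lip side 4 [ 0.5314 -0.0723  0.2009] [0.0012 0.0006 0.0015]
tray top 4 [0.4699 0.1155 0.0003] [0.0006 0.001  0.001 ]
tray_grip top 4 [0.4645 0.2156 0.0458] [0.0029 0.0006 0.0021]
tray_grip side 1 [ 0.546  -0.1641  0.0021] [0. 0. 0.]
step top 1 [ 0.5289 -0.0732  0.1991] [0. 0. 0.]
step side 3 [ 0.5486 -0.1645  0.0014] [0.0013 0.0008 0.0014]
```

```bash
cat >> h.py <<'E'
def plan(pos,yaw,name=""):
    "row numbers for world TCP pos, tool down with tool x at yaw (deg), from the current pose"
    from scipy.spatial.transform import Rotation as Ro
    s=manip.get_state(); R=np.array(s["tcp_rot"]); a=np.radians(yaw)
    G=np.array([[np.cos(a),np.sin(a),0],[np.sin(a),-np.cos(a),0],[0,0,-1]])
    d=R.T@(np.array(pos)-s["ee_pos"])/.8; r=Ro.from_matrix(R.T@G).as_rotvec()/np.pi
    print(name," ".join(f"{v:.4f}" for v in [*d,*r]))
E
python3 - <<'E'
from h import *
plan((.28,-.586,.36),25.5,"up"); plan((.4648,.2145,.36),3.3,"over"); plan((.4648,.2145,.1),3.3,"pre"); plan((.4648,.2145,.02),3.3,"down")
E
```

```text
up 0.0000 -0.0007 -0.1818 0.0000 0.0000 0.0002
over 0.6399 -0.8039 -0.1818 0.0000 0.0000 0.1236
pre 0.6399 -0.8039 0.1432 0.0000 0.0000 0.1236
down 0.6399 -0.8039 0.2432 0.0000 0.0000 0.1236
```

carry_out(rows="0 0 -0.18 0 0 0 1;0 0 -0.18 0 0 0 1;0.64 -0.804 -0.18 0 0 0.124 1;0.64 -0.804 -0.18 0 0 0.124 1;0.64 -0.804 -0.18 0 0 0.124 1;0.64 -0.804 -0.18 0 0 0.124 1;0.64 -0.804 -0.18 0 0 0.124 1;0.64 -0.804 -0.18 0 0 0.124 1;0.64 -0.804 -0.18 0 0 0.124 1;0.64 -0.804 -0.18 0 0 0.124 1;0.64 -0.804 -0.18 0 0 0.124 1;0.64 -0.804 -0.18 0 0 0.124 1")

```text
t: 7.55
ee_pos: [0.4207, 0.0243, 0.3545]
tcp_rot: [[0.998, 0.056, 0.002], [0.056, -0.998, -0.001], [0.002, 0.001, -1.0]]
force: [1.1, -0.3, -0.6]
width: 0.0917
gripper_force: 0.0
```

Run:
```python
from h import *
s=manip.get_state();print(s["t"],s["ee_pos"],s["force"])
plan((.4648,.2145,.30),3.3,"over"); plan((.4648,.2145,.1),3.3,"pre"); plan((.4648,.2145,.02),3.3,"down")
```

```text
7.55 [0.42071179 0.02430607 0.35454747] [ 1.12304281 -0.33312855 -0.58907039]
over 0.0682 -0.2344 0.0681 0.0003 -0.0005 -0.0006
pre 0.0678 -0.2346 0.3181 0.0003 -0.0005 -0.0006
down 0.0676 -0.2346 0.4181 0.0003 -0.0005 -0.0006
```

carry_out(rows="0 0 0 0 0 0 1;0 0 0 0 0 0 1;0 0 0 0 0 0 1")

```text
t: 7.92
ee_pos: [0.4204, 0.0208, 0.3539]
tcp_rot: [[0.999, 0.053, -0.0], [0.053, -0.999, -0.0], [-0.0, 0.0, -1.0]]
force: [-0.2, -0.4, -0.3]
width: 0.0919
gripper_force: 0.0
```

Run:
```python
from h import *
s=manip.get_state();print(s["t"],s["ee_pos"],s["force"])
plan((.4648,.2145,.30),3.3,"over"); plan((.4648,.2145,.1),3.3,"pre"); plan((.4648,.2145,.02),3.3,"down")
```

```text
7.925 [0.42042865 0.02082958 0.35389512] [-0.20213679 -0.39196747 -0.26409256]
over 0.0683 -0.2388 0.0673 0.0001 0.0001 -0.0014
pre 0.0684 -0.2389 0.3173 0.0001 0.0001 -0.0014
down 0.0684 -0.2389 0.4173 0.0001 0.0001 -0.0014
```

carry_out(rows="0.0683 -0.2388 0.0673 0 0 -0.0014 1;0.0683 -0.2388 0.0673 0 0 -0.0014 1;0.0683 -0.2388 0.0673 0 0 -0.0014 1;0.0683 -0.2388 0.0673 0 0 -0.0014 1;0.0684 -0.2389 0.317 0 0 -0.0014 1;0.0684 -0.2389 0.317 0 0 -0.0014 1;0.0684 -0.2389 0.317 0 0 -0.0014 1;0.0684 -0.2389 0.317 0 0 -0.0014 1;0.0684 -0.2389 0.317 0 0 -0.0014 1")

```text
t: 9.05
ee_pos: [0.4652, 0.216, 0.101]
tcp_rot: [[0.998, 0.06, 0.0], [0.06, -0.998, -0.0], [0.0, 0.0, -1.0]]
force: [0.5, -0.3, 0.4]
width: 0.0918
gripper_force: 0.0
```

Run:
```python
from h import *
c=snap("top")
im=cv2.cvtColor(c["pixels"],cv2.COLOR_RGB2BGR)[180:320,170:430]
cv2.imwrite("pics/crop2.png",cv2.resize(im,None,fx=3,fy=3,interpolation=cv2.INTER_CUBIC))
s=manip.get_state();print(s["t"],s["ee_pos"],s["force"])
plan((.4648,.2145,.02),3.3,"down")
```

```text
9.1 [0.46600665 0.21661406 0.10216368] [-0.16778636  0.07202931  1.25507464]
down -0.0019 0.0026 0.1027 -0.0003 -0.0008 0.0007
```

carry_out(rows="0 0.002 0.06 0 0 0 1;0 0.002 0.1 0 0 0 1;0 0.002 0.1 0 0 0 1;0 0.002 0.1 0 0 0 0;0 0.002 0.1 0 0 0 0;0 0.002 0.1 0 0 0 0;0 0.002 0.1 0 0 0 0;0 0.002 0.1 0 0 0 0")

```text
t: 10.1
ee_pos: [0.4647, 0.2146, 0.0205]
tcp_rot: [[0.998, 0.061, 0.0], [0.061, -0.998, -0.0], [0.0, 0.0, -1.0]]
force: [0.4, -0.7, -0.6]
width: 0.044
gripper_force: 0.0
```

Run:
```python
from h import *
s=manip.get_state();print(s["t"],s["ee_pos"],s["force"],s["width"],s["gripper_force"])
a=np.radians(8.5);y=np.array([-np.sin(a),np.cos(a)])
S=np.array([.544,-.162])
for d in (.31,.299,.295,.291): plan((*(S+y*d),s["ee_pos"][2]),8.5,d)
```

```text
10.1 [0.46465045 0.21464802 0.0205209 ] [ 0.44971439 -0.69028279 -0.63418658] 0.04397988287207096 0.0
0.31 0.0365 0.0899 0.0000 0.0000 -0.0000 -0.0279
0.299 0.0377 0.1036 0.0000 0.0000 -0.0000 -0.0279
0.295 0.0382 0.1086 0.0000 0.0000 -0.0000 -0.0279
0.291 0.0386 0.1136 0.0000 0.0000 -0.0000 -0.0279
```

carry_out(rows="0 0 0 0 0 0 0;0 0 0 0 0 0 0;0 0 0 0 0 0 0;0 0 0 0 0 0 0;0 0 0 0 0 0 0;0.007 0.018 0 0 0 -0.0056 0;0.0146 0.036 0 0 0 -0.011 0;0.022 0.054 0 0 0 -0.017 0;0.029 0.072 0 0 0 -0.022 0;0.0365 0.0899 0 0 0 -0.028 0;0.0365 0.0899 0 0 0 -0.028 0;0.0365 0.0899 0 0 0 -0.028 0")

```text
t: 11.6
ee_pos: [0.4982, 0.144, 0.0204]
tcp_rot: [[0.989, 0.147, 0.0], [0.147, -0.989, -0.001], [-0.0, 0.001, -1.0]]
force: [1.6, -2.0, -0.1]
width: 0.0097
gripper_force: 30.0
```

Run:
```python
from h import *
np.set_printoptions(precision=4,suppress=True)
s=manip.get_state();print(s["t"],s["ee_pos"],s["force"],s["width"],s["gripper_force"])
c=snap("top")
im=cv2.cvtColor(c["pixels"],cv2.COLOR_RGB2BGR)[180:320,170:430]
cv2.imwrite("pics/crop3.png",cv2.resize(im,None,fx=3,fy=3,interpolation=cv2.INTER_CUBIC))
for t in ("tray","tray_grip"): print(t,[w(c,d["position"]) for d in manip.tip_of("top",t)])
```

```text
11.6 [0.4982 0.144  0.0204] [ 1.5868 -2.0119 -0.1304] 0.009694722684000316 30.0009548664093
tray [array([0.5127, 0.0433, 0.0021])]
tray_grip [array([0.5004, 0.141 , 0.0442])]
```

View pics/crop3.png

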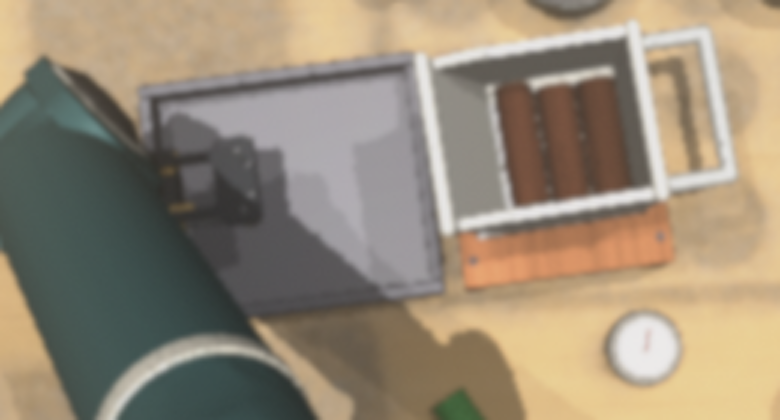

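Run:
```python
from h import *
np.set_printoptions(precision=4,suppress=True)
c=snap("top")
f=lambda u,v,z: ray(c,(170+(u-1)/3,180+(v-1)/3),z)
a=np.radians(8.3);x=np.array([np.cos(a),np.sin(a)]);y=np.array([-x[1],x[0]])
fl=f(466,290,.07)[:2]; 
k=f(443,292,.045)[:2]; print("tray corner rel step corner (x,y):",(k-fl)@x,(k-fl)@y)
for z in(.0,.07): print((f(466,290,z)[:2]-f(674,264,z)[:2]))
s=manip.get_state()
p=s["ee_pos"]
for d in (.004,.008,.012,.016,.020): plan((*(p[:2]-y*d),p[2]),8.4,d)
```

```text
tray corner rel step corner (x,y): 0.0015150956947182906 0.01752570715154057
[-0.024   0.1653]
[-0.0227  0.1557]
0.004 -0.0000 0.0050 0.0000 0.0002 0.0001 0.0008
0.008 -0.0000 0.0100 0.0000 0.0002 0.0001 0.0008
0.012 -0.0001 0.0150 0.0000 0.0002 0.0001 0.0008
0.016 -0.0001 0.0200 0.0000 0.0002 0.0001 0.0008
0.02 -0.0001 0.0250 0.0000 0.0002 0.0001 0.0008
```

carry_out(rows="-0.003 0.006 0 0 0 0 0;-0.006 0.012 0 0 0 0 0;-0.006 0.0175 0 0 0 0 0;-0.006 0.0175 0 0 0 0 0")

```text
t: 12.3
ee_pos: [0.4952, 0.1294, 0.0203]
tcp_rot: [[0.989, 0.147, -0.001], [0.147, -0.989, -0.001], [-0.001, 0.0, -1.0]]
force: [-0.3, -0.8, -1.1]
width: 0.0098
gripper_force: 30.0
```

carry_out(rows="0 0.0025 0 0 0 0 0;0 0.0025 0 0 0 0 0")

```text
t: 12.55
ee_pos: [0.4955, 0.1284, 0.0203]
tcp_rot: [[0.989, 0.148, -0.0], [0.148, -0.989, 0.0], [-0.0, -0.0, -1.0]]
force: [-0.9, 2.6, -1.2]
width: 0.0099
gripper_force: 30.0
```

carry_out(rows="0 0.0025 0 0 0 0 0;0 0.0025 0 0 0 0 0")

```text
t: 12.8
ee_pos: [0.4955, 0.1284, 0.0205]
tcp_rot: [[0.989, 0.149, -0.0], [0.149, -0.989, 0.003], [0.0, -0.003, -1.0]]
force: [-1.9, 7.5, -0.9]
width: 0.0097
gripper_force: 30.0
```

carry_out(rows="0 -0.003 0 0 0 0 0.5;0 -0.003 0 0 0 0 0.5;0 -0.003 0 0 0 0 0.5;0 -0.003 0 0 0 0 0.5;0 -0.003 -0.1 0 0 0 0.5;0 -0.003 -0.4 0 0 0 0.5;0 -0.003 -0.4 0 0 0 0.4;0 -0.003 -0.4 0 0 0 0.35;0 -0.003 -0.4 0 0 0 0.35;0 -0.003 -0.4 0 0 0 0.35;0 -0.003 -0.4 0 0 0 0.35;0 -0.003 -0.4 0 0 0 0.35")

```text
t: 14.3
ee_pos: [0.4948, 0.128, 0.3386]
tcp_rot: [[0.989, 0.148, -0.003], [0.148, -0.989, -0.001], [-0.003, 0.0, -1.0]]
force: [0.0, 0.7, 0.6]
width: 0.0322
gripper_force: 0.0
```

Run:
```python
from h import *
np.set_printoptions(precision=4,suppress=True)
c=snap("side","pics/side2.png")
for t in ("tub_bar","tub_edge","tub_lip"): print(t,[w(c,d["position"]) for d in manip.tip_of("side",t)[:1]])
c=snap("top")
im=cv2.cvtColor(c["pixels"],cv2.COLOR_RGB2BGR)[180:320,170:430]
cv2.imwrite("pics/crop4.png",cv2.resize(im,None,fx=3,fy=3,interpolation=cv2.INTER_CUBIC))
for t in ("tray","tray_grip","tub_bar","tub_edge","tub_lip"): print(t,[w(c,d["position"]) for d in manip.tip_of("top",t)[:1]])
s=manip.get_state();print(s["t"],s["ee_pos"],s["force"],s["width"],s["gripper_force"])
plan((.5,-.1,.36),10,"mid");plan((.5685,-.269,.36),10,"over");plan((.5685,-.269,.26),10,"pre");
```

```text
tub_bar [array([ 0.5703, -0.2674,  0.1741])]
tub_edge [array([ 0.5395, -0.0992,  0.0672])]
tub_lip [array([ 0.53  , -0.0725,  0.2013])]
tray [array([0.5114, 0.0263, 0.0012])]
tray_grip [array([0.4975, 0.1257, 0.0436])]
tub_bar [array([ 0.5699, -0.2729,  0.1733])]
tub_edge [array([ 0.5339, -0.0921,  0.0719])]
tub_lip [array([ 0.5315, -0.0728,  0.1987])]
14.8 [0.4956 0.1286 0.3403] [-0.5835  0.7486  0.8474] 0.031862040465399845 0.0
mid -0.0369 0.2833 -0.0246 -0.0000 0.0001 -0.0082
over 0.0165 0.5050 -0.0247 -0.0000 0.0001 -0.0082
pre 0.0165 0.5050 0.1003 -0.0000 0.0001 -0.0082
```

View pics/crop4.png

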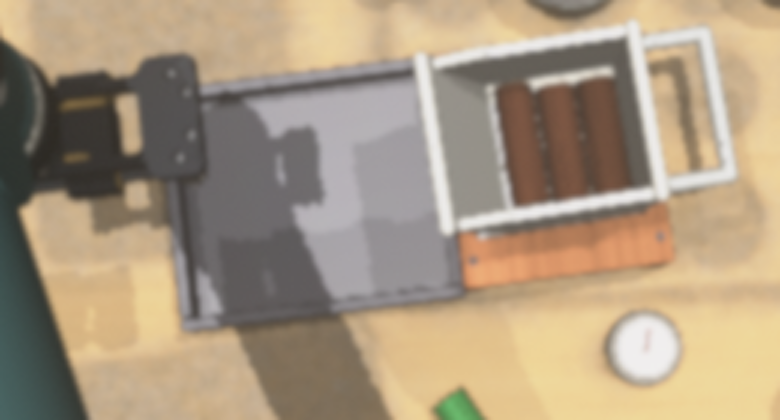

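carry_out(rows="-0.037 0.283 -0.025 0 0 -0.008 0.35;-0.037 0.283 -0.025 0 0 -0.008 0.35;-0.037 0.283 -0.025 0 0 -0.008 0.35;-0.037 0.283 -0.025 0 0 -0.008 0.35;0.0165 0.505 -0.025 0 0 -0.008 0.35;0.0165 0.505 -0.025 0 0 -0.008 0.35;0.0165 0.505 -0.025 0 0 -0.008 0.35;0.0165 0.505 -0.025 0 0 -0.008 0.35;0.0165 0.505 0.1 0 0 -0.008 0.35;0.0165 0.505 0.1 0 0 -0.008 0.35;0.0165 0.505 0.1 0 0 -0.008 0.35;0.0165 0.505 0.1 0 0 -0.008 0.35")

```text
t: 16.3
ee_pos: [0.5696, -0.2686, 0.2625]
tcp_rot: [[0.985, 0.174, 0.003], [0.174, -0.985, -0.001], [0.002, 0.001, -1.0]]
force: [-0.8, -0.3, -0.0]
width: 0.0322
gripper_force: 0.0
```

Run:
```python
from h import *
np.set_printoptions(precision=4,suppress=True)
c=snap("side","pics/side3.png")
for t in ("tub_bar",): print(t,[w(c,d["position"]) for d in manip.tip_of("side",t)[:1]])
c=snap("top")
print([ray(c,(170+(u-1)/3,180+(v-1)/3),.175) for u,v in ((704,35),(728,175))])
s=manip.get_state();print(s["t"],s["ee_pos"],s["force"],s["width"],s["gripper_force"])
plan((.568,-.269,.26),10,"pre");plan((.568,-.269,.156),10,"down")
im=cv2.imread("pics/side3.png")[200:340,260:440]
cv2.imwrite("pics/crop5.png",cv2.resize(im,None,fx=4,fy=4,interpolation=cv2.INTER_CUBIC))
```

```text
tub_bar [array([ 0.5688, -0.2648,  0.1702])]
[array([ 0.6145, -0.2603,  0.175 ]), array([ 0.5169, -0.2769,  0.175 ])]
16.45 [ 0.5696 -0.2691  0.2627] [ 0.0204 -0.1589 -0.0953] 0.03220387242381593 0.0
pre -0.0020 -0.0005 0.0034 0.0007 -0.0009 -0.0002
down -0.0024 -0.0008 0.1334 0.0007 -0.0009 -0.0002
```

View pics/crop5.png

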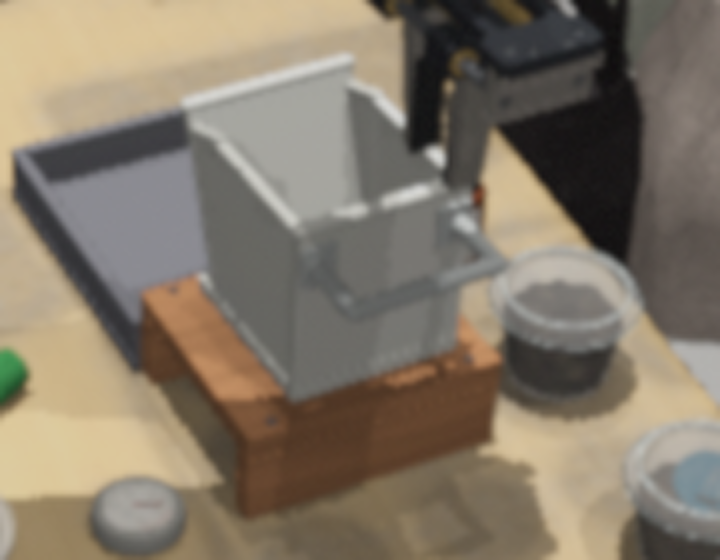

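carry_out(rows="-0.002 0 0.05 0 0 0 0.35;-0.002 0 0.1 0 0 0 0.35;-0.002 0 0.132 0 0 0 0.35;-0.002 0 0.132 0 0 0 0.35;-0.002 0 0.132 0 0 0 0;-0.002 0 0.132 0 0 0 0;-0.002 0 0.132 0 0 0 0;-0.002 0 0.132 0 0 0 0;-0.002 0 0.132 0 0 0 0;-0.002 0 0.132 0 0 0 0")

```text
t: 17.7
ee_pos: [0.5678, -0.2689, 0.1566]
tcp_rot: [[0.985, 0.173, 0.002], [0.173, -0.985, -0.0], [0.002, 0.001, -1.0]]
force: [-1.4, 2.4, 6.2]
width: 0.011
gripper_force: 30.0
```

```bash
cat > arc.py <<'E'
from h import *
# rows for tilt angles; bar start P0 fixed at first grasp
import sys
a=np.radians(9.8); yt=np.array([-np.sin(a),np.cos(a),0])
def bar(P0,th,r=(-.176,.105)):
    t=np.radians(th); y,z=r
    ny,nz=y*np.cos(t)+z*np.sin(t), -y*np.sin(t)+z*np.cos(t)
    return P0+yt*(ny-y)+np.array([0,0,nz-z])
def arc(P0,ths):
    s=manip.get_state(); print(s["t"],s["ee_pos"],np.round(s["force"],1),s["width"],s["gripper_force"])
    for th in ths: plan(bar(np.array(P0),th),np.degrees(np.arctan2(s["tcp_rot"][1][0],s["tcp_rot"][0][0])),th)
E
python3 - <<'E'
from arc import *
arc(manip.get_state()["ee_pos"],[5,10,15,20,25,30,35,40,45])
E
```

```text
17.7 [ 0.56782718 -0.26886296  0.15663047] [-1.4  2.4  6.2] 0.010975296136619088 29.99743938446045
5 0.0001 -0.0123 -0.0187 0.0003 -0.0006 -0.0000
10 0.0002 -0.0261 -0.0362 0.0003 -0.0006 -0.0000
15 0.0002 -0.0414 -0.0525 0.0003 -0.0006 -0.0000
20 0.0003 -0.0581 -0.0674 0.0003 -0.0006 -0.0000
25 0.0004 -0.0760 -0.0807 0.0003 -0.0006 -0.0000
30 0.0005 -0.0950 -0.0925 0.0003 -0.0006 -0.0000
35 0.0006 -0.1150 -0.1025 0.0003 -0.0006 -0.0000
40 0.0006 -0.1357 -0.1108 0.0003 -0.0006 -0.0000
45 0.0007 -0.1571 -0.1173 0.0003 -0.0006 -0.0000
```

carry_out(rows="0 -0.006 -0.0094 0 0 0 0;0.0001 -0.0123 -0.0187 0 0 0 0;0.0001 -0.019 -0.0276 0 0 0 0;0.0002 -0.0261 -0.0362 0 0 0 0;0.0002 -0.0336 -0.0445 0 0 0 0;0.0002 -0.0414 -0.0525 0 0 0 0;0.0003 -0.0496 -0.0601 0 0 0 0;0.0003 -0.0581 -0.0674 0 0 0 0;0.0003 -0.0581 -0.0674 0 0 0 0;0.0003 -0.0581 -0.0674 0 0 0 0")

```text
t: 18.95
ee_pos: [0.5594, -0.2252, 0.2102]
tcp_rot: [[0.985, 0.172, 0.002], [0.172, -0.985, -0.003], [0.001, 0.003, -1.0]]
force: [0.7, -7.3, 1.2]
width: 0.0106
gripper_force: 30.0
```

Run:
```python
from arc import *
np.set_printoptions(precision=4,suppress=True)
c=snap("side")
for n in ("tub_edge","tub_lip"): print(n,[w(c,d["position"]) for d in manip.tip_of("side",n)[:1]])
print("exp edge",bar(np.array([.5678,-.2689,.1756]),0)+yt*.176-[0,0,.105])
arc((.5678,-.2689,.1566),range(20,61,5))
```

```text
tub_edge []
tub_lip [array([ 0.5245, -0.0318,  0.186 ])]
exp edge [ 0.5378 -0.0955  0.0706]
19.1 [ 0.5594 -0.2253  0.2102] [ 0.4 -6.9  2.1] 0.01103875883983308 29.99895840883255
20 0.0010 -0.0026 -0.0004 0.0011 -0.0003 -0.0000
25 0.0011 -0.0205 -0.0138 0.0011 -0.0003 -0.0000
30 0.0011 -0.0395 -0.0256 0.0011 -0.0003 -0.0000
35 0.0012 -0.0594 -0.0357 0.0011 -0.0003 -0.0000
40 0.0012 -0.0802 -0.0440 0.0011 -0.0003 -0.0000
45 0.0012 -0.1015 -0.0505 0.0011 -0.0003 -0.0000
50 0.0013 -0.1234 -0.0551 0.0011 -0.0003 -0.0000
55 0.0013 -0.1456 -0.0578 0.0011 -0.0003 -0.0000
60 0.0014 -0.1679 -0.0585 0.0011 -0.0003 -0.0000
```

carry_out(rows="0 -0.0082 -0.0078 0 0 0 0;0 -0.0172 -0.0145 0 0 0 0;0 -0.0265 -0.0205 0 0 0 0;0 -0.0363 -0.0263 0 0 0 0;0 -0.046 -0.0315 0 0 0 0;0 -0.0563 -0.0364 0 0 0 0;0 -0.0667 -0.0408 0 0 0 0;0 -0.0772 -0.0447 0 0 0 0;0 -0.088 -0.0481 0 0 0 0;0 -0.0986 -0.0512 0 0 0 0;0 -0.0986 -0.0512 0 0 0 0")

```text
t: 20.48
ee_pos: [0.546, -0.1457, 0.2521]
tcp_rot: [[0.985, 0.174, 0.002], [0.174, -0.985, -0.003], [0.002, 0.003, -1.0]]
force: [-0.3, -4.6, 5.7]
width: 0.0111
gripper_force: 30.0
```

Run:
```python
from arc import *
np.set_printoptions(precision=4,suppress=True)
c=snap("side")
for n in ("tub_edge","tub_lip"): print(n,[w(c,d["position"]) for d in manip.tip_of("side",n)[:1]])
t=np.radians(45);print("exp lip",np.array([.5378,-.0955,.0706])+yt*(.025*np.cos(t)+.13*np.sin(t))+[0,0,-.025*np.sin(t)+.13*np.cos(t)])
arc((.5678,-.2689,.1566),range(45,101,5))
```

```text
tub_edge [array([ 0.5388, -0.0999,  0.0686])]
tub_lip []
exp lip [0.5191 0.0125 0.1448]
20.625 [ 0.546  -0.1464  0.2519] [-0.9 -4.6  5.9] 0.010753648207137586 30.001006722450256
45 0.0008 -0.0018 0.0020 0.0010 -0.0005 -0.0000
50 0.0008 -0.0236 -0.0026 0.0010 -0.0005 -0.0000
55 0.0009 -0.0458 -0.0052 0.0010 -0.0005 -0.0000
60 0.0010 -0.0682 -0.0060 0.0010 -0.0005 -0.0000
65 0.0010 -0.0905 -0.0047 0.0010 -0.0005 -0.0000
70 0.0011 -0.1126 -0.0016 0.0010 -0.0005 -0.0000
75 0.0011 -0.1344 0.0035 0.0010 -0.0005 -0.0000
80 0.0012 -0.1556 0.0105 0.0010 -0.0005 -0.0000
85 0.0012 -0.1761 0.0193 0.0010 -0.0005 -0.0000
90 0.0012 -0.1959 0.0298 0.0010 -0.0005 -0.0000
95 0.0013 -0.2146 0.0420 0.0010 -0.0005 -0.0000
100 0.0013 -0.2321 0.0558 0.0010 -0.0005 -0.0000
```

carry_out(rows="0 -0.0108 -0.0026 0 0 0 0;0 -0.0218 -0.0046 0 0 0 0;0 -0.0328 -0.0062 0 0 0 0;0 -0.044 -0.0072 0 0 0 0;0 -0.0551 -0.0079 0 0 0 0;0 -0.0664 -0.008 0 0 0 0;0 -0.0775 -0.0076 0 0 0 0;0 -0.0887 -0.0067 0 0 0 0;0 -0.0998 -0.0054 0 0 0 0;0 -0.1108 -0.0036 0 0 0 0;0 -0.1218 -0.0013 0 0 0 0;0 -0.1326 0.0015 0 0 0 0")

```text
t: 22.12
ee_pos: [0.5268, -0.0407, 0.2479]
tcp_rot: [[0.985, 0.173, -0.001], [0.173, -0.985, 0.0], [-0.001, -0.0, -1.0]]
force: [0.8, -0.9, 0.7]
width: 0.011
gripper_force: 30.0
```

Run:
```python
from arc import *
np.set_printoptions(precision=4,suppress=True)
c=snap("side")
for n in ("tub_edge","tub_lip"): print(n,[w(c,d["position"]) for d in manip.tip_of("side",n)[:1]])
arc((.5678,-.2689,.1566),range(75,101,5))
```

```text
tub_edge [array([ 0.5392, -0.0976,  0.0677])]
tub_lip [array([ 0.6945, -0.0377,  0.0047])]
22.275 [ 0.5268 -0.0403  0.248 ] [0.9 1.3 0.8] 0.011019433372799899 30.0010746717453
75 0.0019 0.0005 -0.0010 -0.0004 0.0003 -0.0000
80 0.0020 -0.0207 0.0061 -0.0004 0.0003 -0.0000
85 0.0021 -0.0412 0.0149 -0.0004 0.0003 -0.0000
90 0.0021 -0.0608 0.0256 -0.0004 0.0003 -0.0000
95 0.0022 -0.0795 0.0379 -0.0004 0.0003 -0.0000
100 0.0023 -0.0970 0.0517 -0.0004 0.0003 -0.0000
```

carry_out(rows="0 -0.0107 0.0033 0 0 0 0;0 -0.0212 0.0071 0 0 0 0;0 -0.0315 0.0113 0 0 0 0;0 -0.0417 0.0159 0 0 0 0;0 -0.0515 0.021 0 0 0 0;0 -0.0613 0.0266 0 0 0 0;0 -0.0707 0.0325 0 0 0 0;0 -0.08 0.0389 0 0 0 0;0 -0.08 0.0389 0 0 0 0;0 -0.08 0.0389 0 0 0 0;0 -0.08 0.0389 0 0 0 0;0 -0.08 0.0389 0 0 0 0")

```text
t: 23.78
ee_pos: [0.5163, 0.0219, 0.2177]
tcp_rot: [[0.985, 0.173, 0.0], [0.173, -0.985, 0.0], [0.001, -0.0, -1.0]]
force: [-0.7, 2.6, 4.2]
width: 0.0111
gripper_force: 30.0
```

Run:
```python
from arc import *
np.set_printoptions(precision=4,suppress=True)
c=snap("side","pics/side6.png")
for n in ("tub_edge","log0"): print(n,[(w(c,d["position"]),d["p"]) for d in manip.tip_of("side",n)])
c=snap("top","pics/top6.png")
print([(w(c,d["position"]),d["p"]) for d in manip.tip_of("top","log0")])
arc((.5678,-.2689,.1566),range(95,-1,-5))
a=cv2.imread("pics/side6.png")[150:330,200:460];b=cv2.imread("pics/top6.png")[150:330,150:410]
cv2.imwrite("pics/c6.png",cv2.resize(np.hstack([a,b]),(780,270),interpolation=cv2.INTER_CUBIC))
```

```text
tub_edge [(array([ 0.5397, -0.1006,  0.0702]), 0.83)]
log0 [(array([ 0.4701, -0.4842,  0.0152]), 0.78), (array([ 0.3232, -0.1094,  0.0195]), 0.75), (array([ 0.514 ,  0.0257, -0.0029]), 0.68), (array([0.5063, 0.0902, 0.0538]), 0.64)]
[(array([ 0.4731, -0.4829,  0.0177]), 0.94), (array([ 0.3213, -0.1127,  0.0141]), 0.59)]
24.025 [0.5163 0.0219 0.2176] [-0.1  3.6  5.1] 0.010888850038531022 29.998758137226105
95 0.0016 -0.0007 -0.0002 -0.0001 -0.0002 0.0000
90 0.0015 0.0180 -0.0125 -0.0001 -0.0002 0.0000
85 0.0015 0.0376 -0.0231 -0.0001 -0.0002 0.0000
80 0.0014 0.0582 -0.0319 -0.0001 -0.0002 0.0000
75 0.0014 0.0794 -0.0389 -0.0001 -0.0002 0.0000
70 0.0013 0.1011 -0.0441 -0.0001 -0.0002 0.0000
65 0.0013 0.1232 -0.0473 -0.0001 -0.0002 0.0000
60 0.0012 0.1455 -0.0486 -0.0001 -0.0002 0.0000
55 0.0011 0.1679 -0.0480 -0.0001 -0.0002 0.0000
50 0.0011 0.1901 -0.0454 -0.0001 -0.0002 0.0000
45 0.0010 0.2120 -0.0409 -0.0001 -0.0002 0.0000
40 0.0010 0.2334 -0.0345 -0.0001 -0.0002 0.0000
35 0.0009 0.2541 -0.0262 -0.0001 -0.0002 0.0000
30 0.0008 0.2741 -0.0162 -0.0001 -0.0002 0.0000
25 0.0008 0.2931 -0.0044 -0.0001 -0.0002 0.0000
20 0.0007 0.3111 0.0089 -0.0001 -0.0002 0.0000
15 0.0007 0.3277 0.0238 -0.0001 -0.0002 0.0000
10 0.0006 0.3431 0.0400 -0.0001 -0.0002 0.0000
5 0.0006 0.3569 0.0576 -0.0001 -0.0002 0.0000
0 0.0005 0.3692 0.0762 -0.0001 -0.0002 0.0000
```

View pics/c6.png

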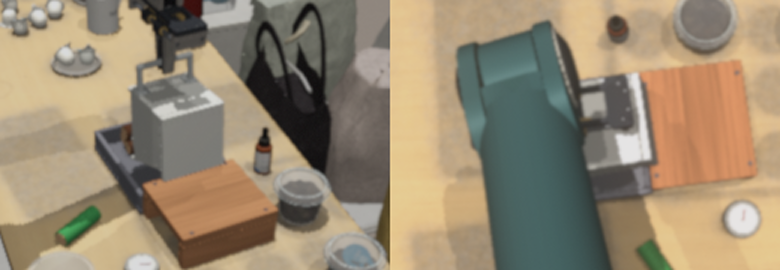

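carry_out(rows="0 0.009 -0.006 0 0 0 0;0 0.0187 -0.0123 0 0 0 0;0 0.028 -0.0177 0 0 0 0;0 0.0383 -0.0229 0 0 0 0;0 0.0485 -0.0274 0 0 0 0;0 0.0589 -0.0317 0 0 0 0;0 0.0695 -0.0353 0 0 0 0;0 0.0801 -0.0387 0 0 0 0;0 0.0801 -0.0387 0 0 0 0;0 0.0801 -0.0387 0 0 0 0")

```text
t: 25.28
ee_pos: [0.5272, -0.0415, 0.2485]
tcp_rot: [[0.985, 0.173, 0.0], [0.173, -0.985, -0.0], [0.0, 0.0, -1.0]]
force: [-1.2, 2.6, 3.8]
width: 0.0111
gripper_force: 30.0
```

Run:
```python
from arc import *
np.set_printoptions(precision=4,suppress=True)
c=snap("side","pics/side7.png")
for n in ("tub_edge","log0","tray"): print(n,[(w(c,d["position"]),d["p"]) for d in manip.tip_of("side",n)])
c=snap("top","pics/top7.png")
print([(w(c,d["position"]),d["p"]) for d in manip.tip_of("top","log0")])
arc((.5678,-.2689,.1566),range(75,-1,-5))
a=cv2.imread("pics/side7.png")[150:330,200:460];b=cv2.imread("pics/top7.png")[150:330,150:410]
cv2.imwrite("pics/c7.png",cv2.resize(np.hstack([a,b]),(780,270),interpolation=cv2.INTER_CUBIC))
```

```text
tub_edge [(array([ 0.5392, -0.0958,  0.0717]), 0.93)]
log0 [(array([ 0.3239, -0.1097,  0.0169]), 0.88), (array([ 0.4712, -0.4822,  0.0166]), 0.71), (array([0.5037, 0.0896, 0.0549]), 0.6), (array([0.5061, 0.0765, 0.0269]), 0.4)]
tray [(array([ 0.5166,  0.0248, -0.0028]), 0.72)]
[(array([ 0.4709, -0.4806,  0.0161]), 0.93), (array([0.4997, 0.0925, 0.0519]), 0.75), (array([ 0.3182, -0.1138,  0.0152]), 0.61), (array([0.5009, 0.1051, 0.0268]), 0.54)]
25.575 [ 0.5272 -0.0412  0.2484] [-1.8  2.3  4.3] 0.010857921725113686 30.001234710216522
75 0.0016 -0.0007 -0.0005 0.0000 -0.0000 -0.0000
70 0.0015 0.0210 -0.0056 0.0000 -0.0000 -0.0000
65 0.0014 0.0431 -0.0089 0.0000 -0.0000 -0.0000
60 0.0014 0.0654 -0.0102 0.0000 -0.0000 -0.0000
55 0.0013 0.0878 -0.0095 0.0000 -0.0000 -0.0000
50 0.0012 0.1100 -0.0069 0.0000 -0.0000 -0.0000
45 0.0012 0.1319 -0.0024 0.0000 -0.0000 -0.0000
40 0.0011 0.1533 0.0040 0.0000 -0.0000 -0.0000
35 0.0010 0.1740 0.0123 0.0000 -0.0000 -0.0000
30 0.0010 0.1940 0.0223 0.0000 -0.0000 -0.0000
25 0.0009 0.2130 0.0341 0.0000 -0.0000 -0.0000
20 0.0008 0.2309 0.0474 0.0000 -0.0000 -0.0000
15 0.0008 0.2476 0.0623 0.0000 -0.0000 -0.0000
10 0.0007 0.2630 0.0785 0.0000 -0.0000 -0.0000
5 0.0007 0.2768 0.0961 0.0000 -0.0000 -0.0000
0 0.0007 0.2891 0.1147 0.0000 -0.0000 -0.0000
```

View pics/c7.png

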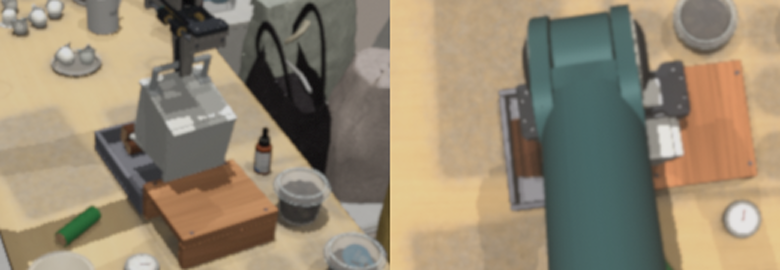

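carry_out(rows="0 0.0108 -0.0028 0 0 0 0;0 0.0217 -0.0051 0 0 0 0;0 0.0327 -0.0069 0 0 0 0;0 0.0438 -0.0084 0 0 0 0;0 0.055 -0.0093 0 0 0 0;0 0.0661 -0.0097 0 0 0 0;0 0.0773 -0.0096 0 0 0 0;0 0.0885 -0.009 0 0 0 0;0 0.0996 -0.0079 0 0 0 0;0 0.1107 -0.0064 0 0 0 0;0 0.1217 -0.0044 0 0 0 0;0 0.1326 -0.0019 0 0 0 0")

```text
t: 27.08
ee_pos: [0.5454, -0.1467, 0.2495]
tcp_rot: [[0.985, 0.173, -0.0], [0.173, -0.985, -0.0], [-0.001, 0.0, -1.0]]
force: [-0.2, 0.3, 0.6]
width: 0.011
gripper_force: 30.0
```

carry_out(rows="0 0.0107 0.003 0 0 0 0;0 0.0214 0.0064 0 0 0 0;0 0.0318 0.0103 0 0 0 0;0 0.0421 0.0147 0 0 0 0;0 0.0522 0.0194 0 0 0 0;0 0.0621 0.0247 0 0 0 0;0 0.0717 0.0303 0 0 0 0;0 0.0811 0.0365 0 0 0 0;0 0.0902 0.043 0 0 0 0;0 0.099 0.0498 0 0 0 0;0 0.099 0.0498 0 0 0 0")

```text
t: 28.45
ee_pos: [0.5591, -0.2247, 0.2093]
tcp_rot: [[0.985, 0.172, -0.0], [0.172, -0.985, 0.0], [-0.0, -0.0, -1.0]]
force: [-0.1, -0.4, -1.0]
width: 0.0109
gripper_force: 30.0
```

Run:
```python
from arc import *
np.set_printoptions(precision=4,suppress=True)
c=snap("side")
for n in ("tub_edge","tub_bar","tub_lip"): print(n,[(w(c,d["position"]),d["p"]) for d in manip.tip_of("side",n)])
arc((.5678,-.2689,.1566),range(20,-1,-5))
```

```text
tub_edge []
tub_bar [(array([ 0.5632, -0.2227,  0.2248]), 0.87)]
tub_lip [(array([ 0.5255, -0.0337,  0.1856]), 0.74)]
28.65 [ 0.5592 -0.2238  0.2102] [-1.8 -1.7 -0.6] 0.010932266281922433 29.998902082443237
20 0.0010 -0.0007 -0.0003 0.0001 0.0000 0.0000
15 0.0009 0.0160 0.0145 0.0001 0.0000 0.0000
10 0.0009 0.0313 0.0308 0.0001 0.0000 0.0000
5 0.0008 0.0452 0.0483 0.0001 0.0000 0.0000
0 0.0008 0.0574 0.0670 0.0001 0.0000 0.0000
```

carry_out(rows="0.001 0.0085 0.0072 0 0 0 0;0.001 0.0167 0.0148 0 0 0 0;0.001 0.0245 0.0228 0 0 0 0;0.001 0.032 0.0311 0 0 0 0;0.001 0.0391 0.0397 0 0 0 0;0.001 0.0459 0.0486 0 0 0 0;0.001 0.0522 0.0579 0 0 0 0;0.001 0.0581 0.0668 0 0 0 0;0.001 0.0581 0.0668 0 0 0 0;0.001 0.0581 0.0668 0 0 0 0")

```text
t: 29.9
ee_pos: [0.568, -0.2689, 0.1572]
tcp_rot: [[0.985, 0.174, -0.001], [0.174, -0.985, 0.0], [-0.0, -0.0, -1.0]]
force: [-3.0, 1.8, 4.5]
width: 0.0108
gripper_force: 30.0
```

Run:
```python
from arc import *
arc((.5678,-.2689,.1566),[0,-1])
```

```text
29.9 [ 0.56799174 -0.26887667  0.15720709] [-3.   1.8  4.5] 0.010792065388700606 30.019079446792603
0 -0.0002 -0.0000 0.0008 -0.0002 0.0002 -0.0000
-1 -0.0002 0.0022 0.0046 -0.0002 0.0002 -0.0000
```

carry_out(rows="0 0 0 0 0 0 0.35;0 0 0 0 0 0 0.35;0 0 0 0 0 0 0.35;0 0 0 0 0 0 0.35;0 0 -0.05 0 0 0 0.35;0 0 -0.1 0 0 0 0.35;0 0 -0.2 0 0 0 0.35;0 0 -0.25 0 0 0 0.35;0 0.05 -0.25 0 0 0 0.35;0 0.1 -0.25 0 0 0 0.35;0 0.1 -0.25 0 0 0 0.35;0 0.1 -0.25 0 0 0 0.35")

```text
t: 31.4
ee_pos: [0.582, -0.3475, 0.3562]
tcp_rot: [[0.985, 0.173, -0.0], [0.173, -0.985, 0.001], [-0.0, -0.001, -1.0]]
force: [-0.5, -0.4, 0.1]
width: 0.0322
gripper_force: 0.0
```

Run:
```python
from arc import *
np.set_printoptions(precision=4,suppress=True)
for n in("side","top"):
    c=snap(n,f"pics/{n}8.png")
    for t in ("tub_edge","tub_bar","tub_lip","log0","tray"): print(n,t,[(w(c,d["position"]),round(d["p"],2)) for d in manip.tip_of(n,t)])
s=manip.get_state();print(s["t"],s["ee_pos"],s["force"],s["width"],s["gripper_force"])
a=cv2.imread("pics/side8.png")[150:330,200:460];b=cv2.imread("pics/top8.png")[150:330,150:410]
cv2.imwrite("pics/c8.png",cv2.resize(np.hstack([a,b]),(780,270),interpolation=cv2.INTER_CUBIC))
```

```text
side tub_edge [(array([0.5057, 0.0779, 0.0284]), 0.65), (array([ 0.5375, -0.0971,  0.0705]), 0.55)]
side tub_bar [(array([ 0.5685, -0.2658,  0.1719]), 0.64)]
side tub_lip [(array([ 0.5303, -0.0721,  0.2027]), 0.81)]
side log0 [(array([ 0.3262, -0.1108,  0.0155]), 0.82), (array([ 0.469 , -0.481 ,  0.0164]), 0.72), (array([0.5037, 0.0902, 0.053 ]), 0.59)]
side tray [(array([ 0.5157,  0.0251, -0.001 ]), 0.97)]
top tub_edge [(array([ 0.5309, -0.0936,  0.0717]), 0.79)]
top tub_bar [(array([ 0.569 , -0.2695,  0.173 ]), 0.67)]
top tub_lip [(array([ 0.5325, -0.0733,  0.197 ]), 0.87)]
top log0 [(array([0.5059, 0.0793, 0.023 ]), 0.88), (array([ 0.3194, -0.1107,  0.0132]), 0.79), (array([0.5018, 0.0904, 0.053 ]), 0.62), (array([0.5002, 0.109 , 0.0252]), 0.58), (array([ 0.47  , -0.4827,  0.0154]), 0.37)]
top tray [(array([0.5113, 0.028 , 0.0032]), 0.88)]
32.0 [ 0.5818 -0.3483  0.3566] [-0.2062 -0.4878  0.212 ] 0.032153854739822206 0.0
```

View pics/c8.png

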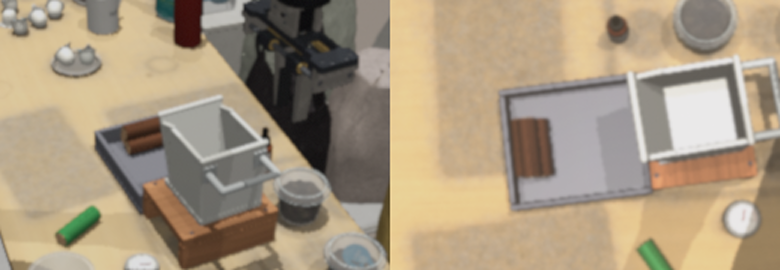

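```bash
python3 -c "
from cell import manip
print(manip.hand_in())"
```

```text
the job is handed in; nothing more can be done
None
```

The job is handed in, though it returned no verdict. In the last pictures the tray stands flush and centred against the step with all three wood rounds in it (one lying on the other two), the tub is empty and upright on the step, the gripper is clear of everything, and about 32 of the 72 s were used.

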